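# Set a tripod leg to its length mark and close the cam lever while holding it

## Robot

A 6-joint arm with a two-finger parallel gripper is mounted at the origin on the work surface. World frame = base frame: x ahead of the robot, y to its left, z up, the work surface at z = 0. Lengths are in mm, angles in degrees, forces in N, time in s.
With the tool pointing down it reaches from about 300 to 775 mm from the base axis. Payload 14.6 kg.
Tool frame: the origin (TCP) lies midway between the tips of the shut fingers; the grasp point (between the pads) lies 19 mm behind it (robot.tcp_to_grasp is the distance from the TCP to the grasp point, in mm); y points along the fingers, x is the direction in which the jaws open and shut, and the axes are right-handed (so a half turn about y gives the same grasp; the last joint's range is limited). The gripper opens to 94 mm and grips with 3 to 60 N. Pads are 16 mm wide; open, the fingers measure 119 mm over their backs; the gripper's body (75 mm by 177 mm) begins 78 mm behind the grasp point.
Start: joints at [67.689, 17.183, 87.147, -0, 75.671, -3.816], TCP at [174.47, 521.584, 205.446] pointing down, gripper open.
Joint ranges: [-173.82, 173.82], [-45.26, 126.66], [13.44, 144.39], [-59.66, 239.66], [0, 175.72], [-146.38, 146.38]. Speed limits (degrees/s): [127.2, 127.2, 147.25, 180, 180, 180].

## Interface

Orientations are given as [roll, pitch, yaw] about the fixed x, y, z axes, in that order (R = Rz(yaw) Ry(pitch) Rx(roll)).
In Python, from cell import status, grab_frame, get_calibration, order, robot gives the robot as it stands.
- The arm moves only by the tool drive_tool, never from a script. Its argument "rows" is a list of rows, each an object with "linear": the shift along the tool's x, y, z in cm, a list of three; "turn": the turn about the tool's y in rad; "gripper": the opening, from -1 (shut) to 1 (fully open). A call has 1 to 5 rows; each row shifts and turns the pose as measured when the row begins, along the tool's axes as they then stand; what a row does not reach is not made up. A row lasts 1/10 s, in which the tool goes at most 50 mm and 8.59 degrees, less where a joint would pass 70% of its speed; a pose out of reach is approached as far as the arm can. A call with a gripper value outside its range is refused whole. The fingers move at their own pace and stop on an object; "force" is the grip in N (left out, the last holds). Time passes only in rows, so rows that do not move let the fingers close. It gives the time, the measured TCP pose, the force and the opening at its end, in the units of the state.
- status.get_obs(): the state, without advancing time (a new reading comes with each control period).
- grab_frame(name): name is "side" or "top"; returns the picture (420x560x3 uint8, blue, green, red); there is no depth.
- get_calibration(name): a dict with "camera_matrix" (3x3 intrinsics, pixels), "R" (3x3) and "t" (3): a world point X has camera coordinates R X + t. Camera axes: x right, y down, z forward; pixel columns grow to the right and rows downward; lengths in mm; the calibration is good to about 2 mm. A picture is of the moment at which its call begins. get_calibration takes no time and is no camera call.
- order.close_job(): hands the job in, once; it reports no verdict.
The state is a dict: "time_s": time; "qpos": joint angles; "qvel": joint speeds; "joint_torque": joint torques, N m; "ee_pos": TCP position; "eef_rot": TCP orientation; "ft_force": force on the tool from outside, world axes, zero at the start; "moment": the same for the moment, N m; "width": finger opening in mm.
Only numpy, scipy, OpenCV 4.12 (cv2) and the standard library are available. Lean on these libraries where they do the work, as an engineer would, in place of code of your own. Each camera call takes 0.05 s, during which the arm holds its last target. There are 200 camera calls.

## Task

The scanner tripod lies in its service cradle with one leg's cam lever open: draw the spring-loaded leg out by its side tab until the pointer stands at the brass length mark and, holding it there, swing the long black cam lever fully closed against the leg. The lever's nut is still slack, so the lock does not grip yet: finish while still holding the leg at the mark with the gripper, the lever closed; do not close the lever before the leg is at the mark, and leave the cartons, bottles and tape roll where they are.

Things in the scene. Friction and masses are not known exactly. Their poses are not given: they have to be found in the camera images.
- cradle: Fixed plywood board 370 x 185 x 12 mm carrying the lying tripod. Origin: on the table, below the mouth of the black collar (40 mm wide, top 73 mm up) out of which the leg slides. +x: the way the leg pulls out, its centre line at y = 0, 50 mm up; z up. Tab, scale and mark on the +y side, lever on the -y side. Board x -230 to 140, y -85 to 100; hub and other legs behind x = -200, up to 108 mm high.
- leg: Sliding leg: level steel tube 18 x 18 mm, rubber end. Its frame is parallel to the cradle's and coincides with it when the leg is fully in (as at the start); it slides out along +x by up to 60 mm. A spring pulls it back in with 3 N when in, 5 to 6 N when out: let go, it slides back. Leg end at its x = 96 mm; tab from its x = 55 mm, so at the start 55 mm of leg lies free between collar and tab.
- tab (a point): Centre of the black pull tab, which stands out from the leg to +y only: leg x = 60, y = 29.5 mm, 49 mm above the table. The tab is 10 mm thick along x (55 to 65), y from 8 to 51, and 26 to 72 mm above the table. A finger behind its collar-side face can draw the leg out.
- pointer (a point): Tip of the thin steel pointer (3 mm wide) that sticks out of the tab's end over the scale strip: leg x = 60 mm, y = 67 mm, 34 mm above the table.
- mark_edge (a point): The length mark: front end of the small fixed brass index clip on the scale strip, a fin 4 mm thick along x, top 26 mm above the table. Axes parallel to the cradle's. It stands 18 to 42 mm further along +x than the pointer of the retracted leg; the leg is at length when pointer and mark have the same cradle x (the pointer passes just above the fin).
- lever (a joint): Cam lever's angle in rad: 0 fully closed (flat along the leg), growing as it swings out; starts 0.28 to 0.42, stop at 0.5. Stays where it is left; needs about 0.25 N m to move. Hinge upright at cradle x = -4, y = -20 mm, on the collar's -y side, swinging level.
- lever_tip (a point): Free end of the black lever, 105 mm from its hinge. The lever is a flat bar 100 mm long, 8 mm thick, 34 to 66 mm above the table. Closed, it covers cradle x 1 to 101 mm, inner face at y = -10 mm (1 mm off the leg), outer face at y = -18 mm, so leg and closed lever together span y = 9 to -18 mm (27 mm).
- jar: White jar 38 mm wide, 62 mm high, standing on the cradle's board behind the collar on the +y side; leave alone. Origin: centre of its underside.
- small_carton: Carton 55 x 30 x 28 mm on the cradle's board behind the collar on the -y side; leave alone. Origin: centre of its underside.
- carton_a: Carton 90 x 60 x 50 mm; leave alone. Origin: centre of its underside.
- carton_b: Carton 70 x 110 x 45 mm; leave alone. Origin: centre of its underside.
- syrup: Amber bottle 52 mm wide, 115 mm high; leave alone. Origin: centre of its underside.
- tape_roll: Roll of tape 90 mm wide, 30 mm high; leave alone. Origin: centre of its underside.
- carton_c: Carton 60 x 90 x 55 mm; leave alone. Origin: centre of its underside.

How it is judged:
By the outcome, as a careful person would: the job done as asked, in the order asked, and still so for the second after the job is handed in, while the arm keeps its last pose, push and grip.
It also fails if it takes over 38 s, if anything falls off the work surface, if the arm or the gripper's body presses on something with over 40 N, if the wrist force passes 120 N, or if a joint passes its speed limit or range.

## Working session

There is one attempt and no reset: what is moved stays moved. The work goes in short steps, Python scripts to look and compute and a tool call to move; the robot and the scene stay as the last step left them, time stands still between calls to the robot, and variables do not carry over. Pictures are saved under pics/ and viewed, about 8 in all and at most 12, crops included, and the job is handed in when it is done.

Besides the shell and the picture viewer there is one more tool, called after "Emit:" in YAML: its name, and indented under it one key for each argument. drive_tool: Moves the arm, as the interface text tells. Its arguments: {"type":"object","properties":{"rows":{"type":"array"},"force":{"type":"number"}},"required":["rows"]}

```bash
mkdir -p pics
python3 - <<'E'
from cell import status, grab_frame, get_calibration, robot
import cv2, numpy as np
for n in("top","side"):
    cv2.imwrite(f"pics/{n}0.png",cv2.resize(grab_frame(n),(800,600),interpolation=cv2.INTER_CUBIC))
    c=get_calibration(n);R=np.array(c["R"]);print(n,c["camera_matrix"],-R.T@np.array(c["t"]),R.round(3).tolist())
print(status.get_obs(), [a for a in dir(robot) if a[0]!='_'])
E
```

```text
top [[387.01449281   0.         282.15048673]
 [  0.         387.01449281 206.45107551]
 [  0.           0.           1.        ]] [ 322.38896968  -13.4743464  1031.3960127 ] [[-0.022, -1.0, 0.019], [-0.986, 0.019, -0.168], [0.167, -0.022, -0.986]]
side [[425.78381214   0.         274.95131649]
 [  0.         425.78381214 211.55147437]
 [  0.           0.           1.        ]] [297.75783236 725.69705374 894.89832068] [[-0.97, -0.245, -0.007], [-0.171, 0.697, -0.696], [0.175, -0.674, -0.718]]
{'time_s': 0.1, 'qpos': array([ 6.76878354e+01,  1.72106890e+01,  8.71769178e+01, -1.34312887e-03,
        7.56700984e+01, -3.81644794e+00]), 'qvel': array([-0.03871268, -0.02945893, -0.12413933, -0.00805784, -0.10502319,
       -0.01147904]), 'joint_torque': array([ 3.19878920e-03, -5.32638645e+01, -3.53284800e+01,  7.10254116e-02,
        2.33854365e-02,  4.10021457e-06]), 'ee_pos': array([174.40232067, 521.36750706, 204.95859215]), 'eef_rot': array([-8.99974572e+01,  5.76637207e-02,  7.15046177e+01]), 'ft_force': array([-0.50089608, -0.84075732, -0.12730005]), 'moment': array([ 0.00274119,  0.08057503, -0.01935132]), 'width': 93.98910867260597} ['Unreachable', 'tcp_to_grasp']
```

View pics/top0.png

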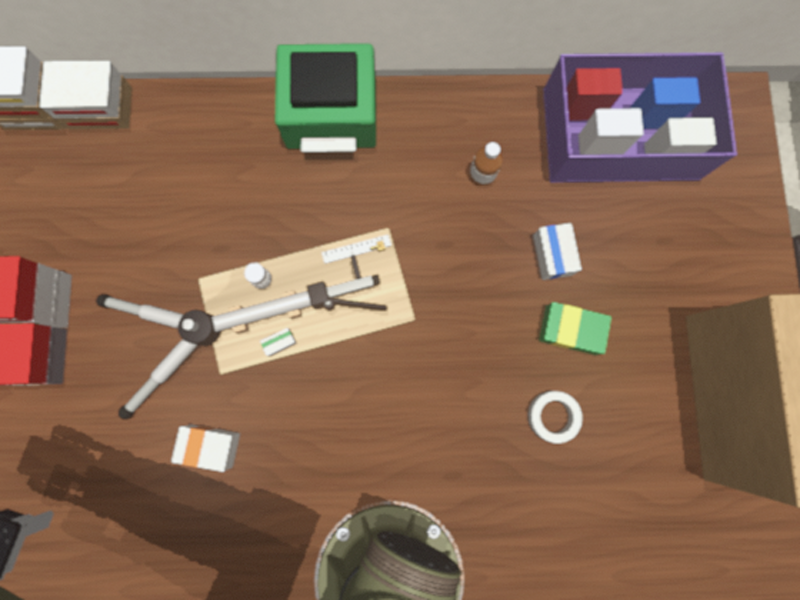

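View pics/side0.png

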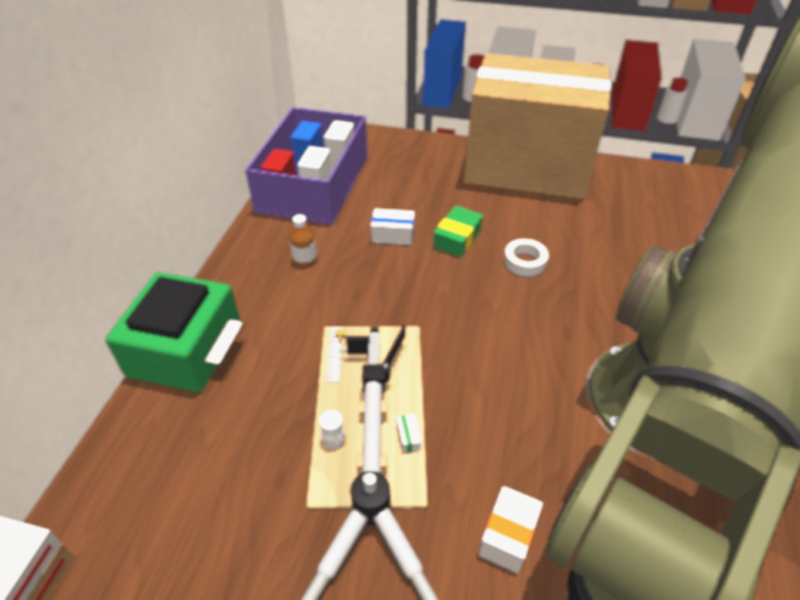

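The top view shows the board with corners near (200,278), (389,230), (413,320) and (221,373). The collar is at (319,294), the tab at (355,266), the brass clip at (380,245) and the lever tip at (385,307). The side view agrees. Next I'll fit the cradle pose from the board outline and look at enlarged crops.

```bash
cat > h.py <<'E'
import numpy as np, cv2
from cell import get_calibration
def cal(n):
    c=get_calibration(n); return np.array(c["camera_matrix"]),np.array(c["R"]),np.array(c["t"])
def ray(n,u,v,z):
    K,R,t=cal(n); C=-R.T@t; d=R.T@np.linalg.solve(K,[u,v,1]); return C+d*(z-C[2])/d[2]
def proj(n,X):
    K,R,t=cal(n); p=(K@(R@np.atleast_2d(X).T+t[:,None])).T; return p[:,:2]/p[:,2:]
def T(p,c):  # cradle->world, p=(x,y,yawdeg)
    a=np.radians(p[2]); c=np.atleast_2d(c); R=np.array([[np.cos(a),-np.sin(a)],[np.sin(a),np.cos(a)]])
    return np.c_[c[:,:2]@R.T+p[:2],c[:,2]]
E
python3 - <<'E'
from h import *
from scipy.optimize import least_squares
from cell import grab_frame
s=1.4286
T0=np.array([(200,278),(389,230),(413,320),(221,373)])/s
S0=np.array([(325,326),(420,326),(427,505),(307,505)])/s
B=np.array([(-230,100,12),(140,100,12),(140,-85,12),(-230,-85,12)],float)
print([ray('top',*p,12).round(1)[:2] for p in T0],[ray('side',*p,12).round(1)[:2] for p in S0])
Bs=B[[1,2,3,0]]
im={n:grab_frame(n) for n in('top','side')}
f=lambda p:np.r_[(proj('top',T(p,B))-T0).ravel(),(proj('side',T(p,Bs))-S0).ravel()]
r=least_squares(f,[420,40,-76]);print(r.x,r.fun.round(1));p=r.x;np.save('pose.npy',p)
for n,box in(('top',(215,150,300,245)),('side',(210,220,300,310))):
    x0,y0,x1,y1=box;k=6
    c=cv2.resize(im[n][y0:y1,x0:x1],None,fx=k,fy=k,interpolation=cv2.INTER_CUBIC)
    pts=np.array([(0,0,73),(0,0,59),(60,29.5,72),(60,67,34),(96,0,59),(-4,-20,66),(140,100,12),(140,-85,12)],float)
    for q in proj(n,T(p,pts)): cv2.circle(c,tuple(int(v) for v in ((q+.5-[x0,y0])*k).round()),3,(0,0,255),1)
    cv2.imwrite(f'pics/c_{n}.png',c)
a=cv2.imread('pics/c_top.png');b=cv2.imread('pics/c_side.png');h=max(len(a),len(b))
pad=lambda i:cv2.copyMakeBorder(i,0,h-len(i),0,0,cv2.BORDER_CONSTANT)
o=np.hstack([pad(a),pad(b)]);o=cv2.resize(o,None,fx=800/1050,fy=800/1050) ;cv2.imwrite('pics/c.png',o);print(o.shape)
E
```

```text
[array([534.6, 342.3]), array([621.4, -12.2]), array([447.7, -53.6]), array([357.8, 297.6])] [array([625.9,  -9.2]), array([446. , -53.5]), array([356.8, 302.6]), array([534.9, 346.9])]
[494.54097956  99.25095341 -75.92611323] [-1.6 -0.4 -0.  -1.5  1.4  0.5 -1.6  0.7  0.4 -0.8  0.2 -1.   0.4 -0.3
 -0.3 -0.2]
(434, 800, 3)
```

View pics/c.png

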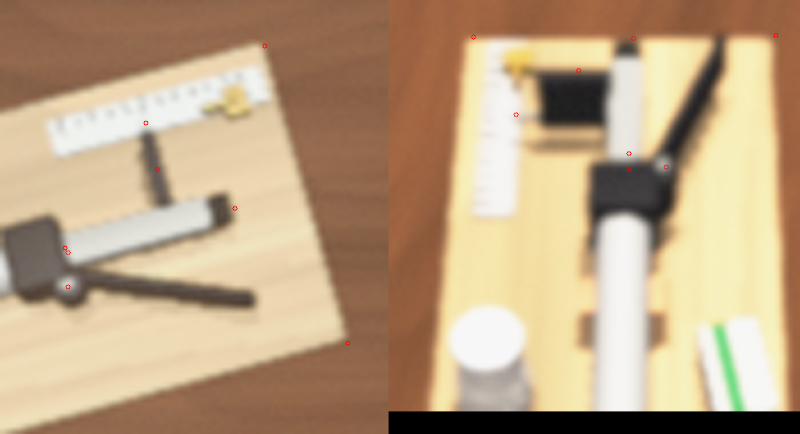

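The fit overlays the board to within about 1.5 px. The crop shows the brass clip at (237,100) in the top half and (517,62) in the side half, with a thin extension towards -x. I'll zoom in on the clip and pointer.

Run:
```python
from h import *
from cell import grab_frame
p=np.load('pose.npy'); out=[]
for n,w in(('top',(240,158,284,205)),('side',(226,225,270,272))):
    im=np.mean([grab_frame(n).astype(float) for _ in range(6)],0).astype(np.uint8)
    cv2.imwrite(f'raw_{n}.png',im)
    x0,y0,x1,y1=w
    c=cv2.resize(im[y0:y1,x0:x1],None,fx=9,fy=9,interpolation=cv2.INTER_NEAREST)
    out.append(c)
    b=im[y0:y1,x0:x1].astype(int); sat=b[...,2]-b[...,0]
    print(n); m=np.where(n=='top',1,1)
    hsv=cv2.cvtColor(im,cv2.COLOR_BGR2HSV)[y0:y1,x0:x1]
    ys,xs=np.where((hsv[...,1]>120)&(hsv[...,0]>15)&(hsv[...,0]<32)); print([(x+x0,y+y0,*hsv[y,x]) for x,y in zip(xs,ys)][:60])
cv2.imwrite('pics/z.png',np.hstack(out))
```

```text
top
[]
side
[(np.int64(239), np.int64(231), np.uint8(24), np.uint8(127), np.uint8(243)), (np.int64(240), np.int64(231), np.uint8(24), np.uint8(126), np.uint8(243)), (np.int64(236), np.int64(232), np.uint8(24), np.uint8(124), np.uint8(242)), (np.int64(237), np.int64(232), np.uint8(24), np.uint8(139), np.uint8(243)), (np.int64(238), np.int64(232), np.uint8(24), np.uint8(142), np.uint8(242)), (np.int64(239), np.int64(232), np.uint8(24), np.uint8(144), np.uint8(241)), (np.int64(240), np.int64(232), np.uint8(24), np.uint8(137), np.uint8(242)), (np.int64(236), np.int64(233), np.uint8(22), np.uint8(135), np.uint8(235)), (np.int64(237), np.int64(233), np.uint8(23), np.uint8(148), np.uint8(237)), (np.int64(238), np.int64(233), np.uint8(23), np.uint8(150), np.uint8(237)), (np.int64(239), np.int64(233), np.uint8(22), np.uint8(151), np.uint8(235)), (np.int64(240), np.int64(233), np.uint8(22), np.uint8(140), np.uint8(236)), (np.int64(236), np.int64(234), np.uint8(19), np.uint8(138), np.uint8(212)), (np.int64(237), np.int64(234), np.uint8(20), np.uint8(155), np.uint8(224)), (np.int64(238), np.int64(234), np.uint8(20), np.uint8(156), np.uint8(222)), (np.int64(239), np.int64(234), np.uint8(19), np.uint8(156), np.uint8(208)), (np.int64(240), np.int64(234), np.uint8(19), np.uint8(144), np.uint8(203)), (np.int64(241), np.int64(234), np.uint8(18), np.uint8(126), np.uint8(209)), (np.int64(237), np.int64(235), np.uint8(19), np.uint8(148), np.uint8(214)), (np.int64(238), np.int64(235), np.uint8(19), np.uint8(153), np.uint8(208)), (np.int64(239), np.int64(235), np.uint8(19), np.uint8(148), np.uint8(176)), (np.int64(240), np.int64(235), np.uint8(18), np.uint8(135), np.uint8(162)), (np.int64(238), np.int64(236), np.uint8(19), np.uint8(134), np.uint8(207)), (np.int64(239), np.int64(236), np.uint8(18), np.uint8(125), np.uint8(187))]
```

View pics/z.png

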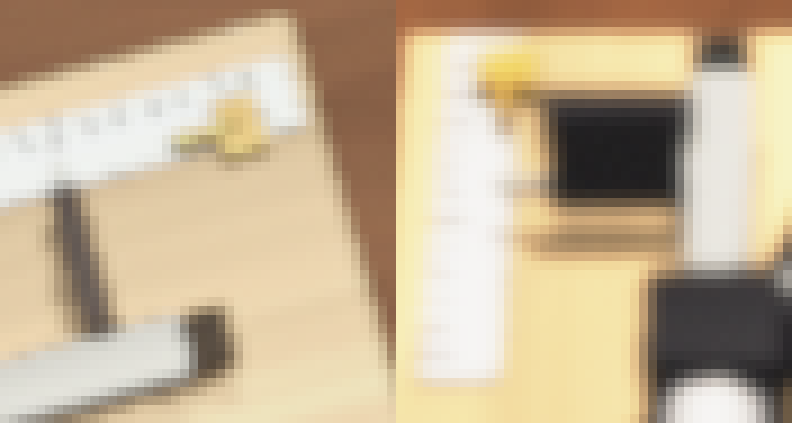

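Run:
```python
from h import *
p=np.load('pose.npy')
def inv(X):
    a=np.radians(p[2]);d=X[:2]-p[:2];return np.array([np.cos(a)*d[0]+np.sin(a)*d[1],-np.sin(a)*d[0]+np.cos(a)*d[1]])
w={'top':(240,158),'side':(226-44,225)}
F={'top':dict(tail_tip=(175,143),tail_root=(212,143),plate_l=(217,125),plate_r=(262,125),plate_bot=(238,158),plate_top=(235,95),strip_end=(300,100),strip_upR=(290,60),tabtopL=(65,190),tab_root=(98,330),legend=(225,340)),
'side':dict(tail_tip=(508,125),tail_root=(508,98),plate_l=(480,75),plate_r=(540,70),plate_bot=(510,98),plate_top=(510,48),strip_low=(460,380),pointer=(505,188),tabbotL=(550,200),tabtopL=(550,100),tabtopR=(680,100))}
for n in F:
    x0,y0=w[n]
    for k,(u,v) in F[n].items():
        q=(x0+u/9-.5,y0+v/9-.5)
        print(n,k,*[(z,inv(ray(n,*q,z)).round(1).tolist()) for z in(14,26,34,72)])
im=cv2.imread('raw_top.png');print(im[171:177,256:272].tolist())
im=cv2.imread('raw_side.png');print(im[229:242,235:243].tolist())
```

```text
top tail_tip (14, [94.9, 71.2]) (26, [94.6, 68.1]) (34, [94.4, 66.0]) (72, [93.3, 56.1])
top tail_root (14, [105.6, 68.3]) (26, [105.2, 65.2]) (34, [104.9, 63.2]) (72, [103.4, 53.4])
top plate_l (14, [108.5, 73.3]) (26, [108.0, 70.2]) (34, [107.7, 68.1]) (72, [106.2, 58.1])
top plate_r (14, [121.6, 69.8]) (26, [120.9, 66.7]) (34, [120.5, 64.6]) (72, [118.5, 54.8])
top plate_bot (14, [112.0, 61.8]) (26, [111.4, 58.8]) (34, [111.1, 56.8]) (72, [109.4, 47.2])
top plate_top (14, [116.1, 80.9]) (26, [115.5, 77.7]) (34, [115.2, 75.5]) (72, [113.3, 65.2])
top strip_end (14, [134.6, 74.3]) (26, [133.8, 71.2]) (34, [133.3, 69.1]) (72, [130.8, 59.0])
top strip_upR (14, [134.9, 87.1]) (26, [134.2, 83.8]) (34, [133.6, 81.6]) (72, [131.1, 71.1])
top tabtopL (14, [59.4, 65.8]) (26, [59.5, 62.7]) (34, [59.6, 60.7]) (72, [59.9, 51.0])
top tab_root (14, [58.2, 21.8]) (26, [58.3, 19.3]) (34, [58.4, 17.6]) (72, [58.7, 9.5])
top legend (14, [93.9, 9.0]) (26, [93.5, 6.6]) (34, [93.3, 5.0]) (72, [92.4, -2.6])
side tail_tip (14, [98.0, 69.3]) (26, [87.7, 67.8]) (34, [80.9, 66.9]) (72, [48.4, 62.2])
side ta
[... 3622 characters left out ...]
, 105, 127]], [[227, 234, 238], [199, 217, 228], [148, 188, 216], [120, 172, 208], [125, 177, 214], [129, 181, 218], [114, 160, 194], [87, 115, 139]], [[235, 239, 242], [216, 225, 232], [163, 189, 210], [136, 174, 203], [144, 192, 224], [145, 201, 231], [127, 175, 213], [92, 124, 150]], [[238, 241, 243], [224, 231, 236], [184, 202, 215], [160, 188, 213], [160, 204, 229], [154, 208, 235], [132, 182, 218], [95, 129, 157]], [[241, 243, 245], [235, 239, 242], [219, 227, 233], [198, 217, 229], [180, 217, 236], [162, 214, 238], [136, 189, 224], [100, 139, 170]], [[242, 244, 245], [241, 243, 245], [235, 239, 243], [219, 231, 239], [191, 223, 239], [166, 217, 240], [142, 197, 230], [108, 150, 184]]]
```

The clip has its body at cradle x of about 108–120 and a fin whose front face is at about 95–97. That puts the needed travel at about 35–38 mm, inside the stated 18–42. The plan is one finger behind the tab and the other outside the lever, then pull and squeeze both. I'll turn the tool first.

Emit:
drive_tool:
  rows:
    - {"linear": [0, 0, 0], "turn": 0.145, "gripper": 1}
    - {"linear": [0, 0, 0], "turn": 0.145, "gripper": 1}
    - {"linear": [0, 0, 0], "turn": 0.145, "gripper": 1}
    - {"linear": [0, 0, 0], "turn": 0.145, "gripper": 1}
    - {"linear": [0, 0, 0], "turn": 0.145, "gripper": 1}

```text
time_s: 1.3
ee_pos: [174.4, 521.6, 205.4]
eef_rot: [-90.0, 0.0, 28.7]
ft_force: [1.2, 0.4, -0.2]
width: 93.9
```

Emit:
drive_tool:
  rows:
    - {"linear": [0, 0, 0], "turn": 0.145, "gripper": 1}
    - {"linear": [0, 0, 0], "turn": 0.145, "gripper": 1}
    - {"linear": [0, 0, 0], "turn": 0, "gripper": 1}

```text
time_s: 1.6
ee_pos: [174.5, 521.6, 205.5]
eef_rot: [-90.0, -0.0, 11.4]
ft_force: [0.1, 0.4, -0.0]
width: 93.8
```

```bash
cat > s.py <<'E'
from h import *
from cell import status
import sys
from scipy.spatial.transform import Rotation as Ro
o=status.get_obs(); p=np.load('pose.npy'); R=Ro.from_euler('xyz',o['eef_rot'],degrees=True).as_matrix()
a=np.radians(p[2]); C=np.array([[np.cos(a),-np.sin(a),0],[np.sin(a),np.cos(a),0],[0,0,1]])
c=C.T@(o['ee_pos']-[p[0],p[1],0])
print('t',round(o['time_s'],2),'cradle',c.round(1),'rot',o['eef_rot'].round(2),'Fcradle',(C.T@o['ft_force']).round(1),'w',round(o['width'],1))
if len(sys.argv)>3:
    g=np.array([float(v) for v in sys.argv[1:4]]); print('tool delta cm',((R.T@C@(g-c))/10).round(2), 'turn', round(np.radians(o['eef_rot'][2]-(p[2]+90)),3))
E
python3 s.py 28 -27 120
```

```text
t 1.6 cradle [-487.5 -207.8  205.5] rot [-90.    -0.    11.38] Fcradle [-0.4  0.2 -0. ] w 93.8
tool delta cm [ 20.48   8.55 -50.64] turn -0.047
```

Emit:
drive_tool:
  rows:
    - {"linear": [1.9, 0, -4.5], "turn": -0.047, "gripper": 1}
    - {"linear": [1.9, 0, -4.5], "turn": 0, "gripper": 1}
    - {"linear": [1.9, 0, -4.5], "turn": 0, "gripper": 1}
    - {"linear": [1.9, 0, -4.5], "turn": 0, "gripper": 1}
    - {"linear": [1.9, 0, -4.5], "turn": 0, "gripper": 1}

```text
time_s: 2.1
ee_pos: [322.5, 324.0, 204.8]
eef_rot: [-90.0, -0.0, 16.1]
ft_force: [0.2, 0.3, -0.6]
width: 94.0
```

Emit:
drive_tool:
  rows:
    - {"linear": [1.9, 0, -4.5], "turn": 0, "gripper": 1}
    - {"linear": [1.9, 0, -4.5], "turn": 0, "gripper": 1}
    - {"linear": [1.9, 0, -4.5], "turn": 0, "gripper": 1}
    - {"linear": [1.9, 0, -4.5], "turn": 0, "gripper": 1}
    - {"linear": [0, 0, 0], "turn": 0, "gripper": 1}

```text
time_s: 2.6
ee_pos: [450.8, 164.5, 205.9]
eef_rot: [-90.0, -0.2, 17.3]
ft_force: [-0.4, 0.8, -0.6]
width: 94.1
```

```bash
python3 s.py 28 -27 110
```

```text
t 2.6 cradle [-73.9 -26.5 205.9] rot [-89.99  -0.18  17.31] Fcradle [-0.9 -0.2 -0.6] w 94.1
tool delta cm [ -0.66   9.58 -10.17] turn 0.057
```

Emit:
drive_tool:
  rows:
    - {"linear": [-0.2, 0.5, -3.4], "turn": 0.057, "gripper": 1}
    - {"linear": [0, 2, -3.4], "turn": 0, "gripper": 1}
    - {"linear": [0, 3.5, -3.4], "turn": 0, "gripper": 1}
    - {"linear": [0, 3.5, 0], "turn": 0, "gripper": 1}
    - {"linear": [0, 0, 0], "turn": 0, "gripper": 1}

```text
time_s: 3.1
ee_pos: [477.6, 62.6, 109.3]
eef_rot: [-90.0, -0.4, 15.1]
ft_force: [-0.5, -0.7, -0.5]
width: 93.8
```

```bash
python3 s.py 28 -27 31; python3 -c "
import cv2,numpy as np
from cell import grab_frame
a=cv2.resize(grab_frame('top')[150:245,215:300],(425,475),interpolation=2);b=cv2.resize(grab_frame('side')[200:295,210:285],(375,475),interpolation=2)
cv2.imwrite('pics/d.png',np.hstack([a,b]))"
```

```text
t 3.1 cradle [ 31.4 -25.4 109.3] rot [-89.97  -0.39  15.1 ] Fcradle [ 0.5 -0.6 -0.5] w 93.8
tool delta cm [-0.21  7.83  0.34] turn 0.018
```

View pics/d.png

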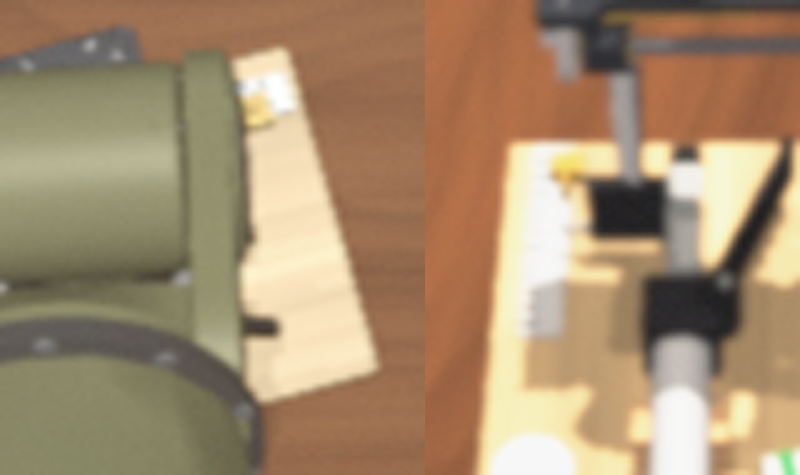

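The arm hides most of the top view. The side view shows the +y finger at (632,185), still above the tab plane, with the tab at (628,207) and the lever at (757,210). I'll correct position and descend.

Emit:
drive_tool:
  rows:
    - {"linear": [-0.2, 1, 0.35], "turn": 0.018, "gripper": 1}
    - {"linear": [0, 2, 0], "turn": 0, "gripper": 1}
    - {"linear": [0, 2, 0], "turn": 0, "gripper": 1}
    - {"linear": [0, 1.8, 0], "turn": 0, "gripper": 1}
    - {"linear": [0, 1.0, 0], "turn": 0, "gripper": 1}

```text
time_s: 3.7
ee_pos: [481.8, 71.2, 40.6]
eef_rot: [-90.2, -1.6, 14.4]
ft_force: [0.3, 1.1, -0.4]
width: 94.2
```

```bash
python3 s.py 47 -27 31; python3 -c "
import cv2,numpy as np
from cell import grab_frame
b=cv2.resize(grab_frame('side')[210:285,205:305],(800,600),interpolation=2)
cv2.imwrite('pics/e.png',b)"
```

```text
t 3.7 cradle [ 24.1 -19.2  40.6] rot [-90.17  -1.58  14.38] Fcradle [-1.   0.5 -0.4] w 94.2
tool delta cm [-0.82  0.94 -2.28] turn 0.005
```

View pics/e.png

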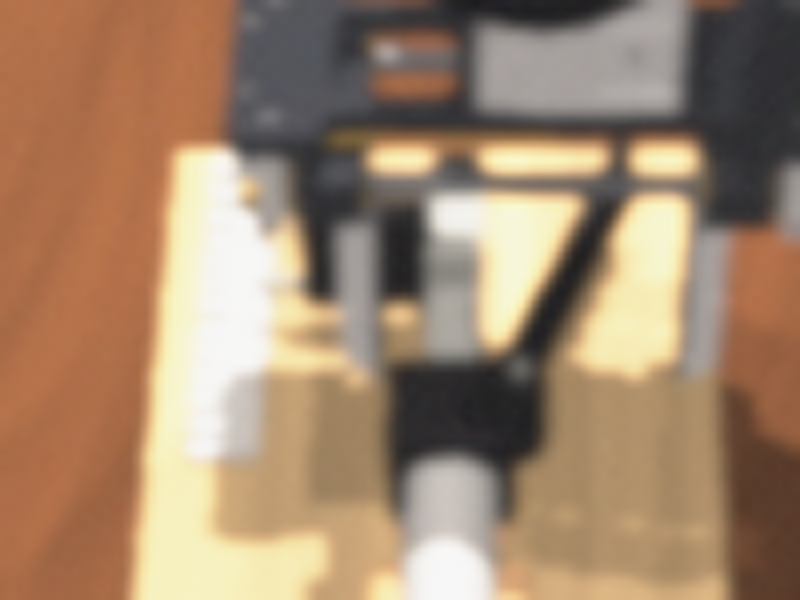

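The side view shows the +y finger at (357,290) between collar and tab. The other finger, at (705,300), is outside the lever at (570,270). I'll lower the last bit with small rows.

Emit:
drive_tool:
  rows:
    - {"linear": [-0.35, 0.4, -0.2], "turn": 0, "gripper": 1}
    - {"linear": [-0.35, 0.4, -0.2], "turn": 0, "gripper": 1}
    - {"linear": [0, 0, 0], "turn": 0, "gripper": 1}

```text
time_s: 4.05
ee_pos: [476.1, 65.9, 32.7]
eef_rot: [-90.2, -1.6, 14.5]
ft_force: [0.1, 0.1, -0.9]
width: 93.8
```

```bash
python3 s.py 47 -27 31
```

```text
t 4.05 cradle [ 27.8 -26.   32.7] rot [-90.18  -1.65  14.46] Fcradle [-0.1  0.1 -0.9] w 93.8
tool delta cm [-0.12  0.17 -1.92] turn 0.007
```

Emit:
drive_tool:
  rows:
    - {"linear": [0, 0, -0.5], "turn": 0, "gripper": 1}
    - {"linear": [0, 0, -0.5], "turn": 0, "gripper": 1}
    - {"linear": [0, 0, -0.5], "turn": 0, "gripper": 1}
    - {"linear": [0, 0, -0.3], "turn": 0, "gripper": 1}
    - {"linear": [0, 0, -0.3], "turn": 0, "gripper": 1}

```text
time_s: 4.55
ee_pos: [482.5, 44.1, 34.2]
eef_rot: [-90.2, -1.8, 14.4]
ft_force: [0.4, 3.6, -1.5]
width: 93.9
```

```bash
python3 s.py 47 -27 31
```

```text
t 4.55 cradle [ 50.6 -25.1  34.2] rot [-90.17  -1.78  14.45] Fcradle [-3.4  1.3 -1.5] w 93.9
tool delta cm [-0.2   0.31  0.36] turn 0.006
```

Emit:
drive_tool:
  rows:
    - {"linear": [0, 0, -0.5], "turn": 0, "gripper": 1}
    - {"linear": [0, 0, -0.5], "turn": 0, "gripper": 1}
    - {"linear": [0, 0, -0.5], "turn": 0, "gripper": 1}
    - {"linear": [0, 0, -0.5], "turn": 0, "gripper": 1}
    - {"linear": [0, 0, -0.0], "turn": 0, "gripper": 1}

```text
time_s: 5.05
ee_pos: [487.9, 23.3, 34.2]
eef_rot: [-90.1, -1.8, 14.5]
ft_force: [-0.2, 3.9, 0.2]
width: 94.0
```

```bash
python3 s.py 80 -27 31
```

```text
t 5.05 cradle [ 72.  -24.9  34.2] rot [-90.12  -1.77  14.47] Fcradle [-3.8  0.7  0.2] w 94.0
tool delta cm [-0.22  0.31 -0.8 ] turn 0.007
```

Emit:
drive_tool:
  rows:
    - {"linear": [-0.1, 0.15, -0.3], "turn": 0, "gripper": 1}
    - {"linear": [-0.1, 0.1, -0.3], "turn": 0, "gripper": 1}
    - {"linear": [0, 0, -0.2], "turn": 0, "gripper": 1}
    - {"linear": [0, 0, 0], "turn": 0, "gripper": 1}

```text
time_s: 5.45
ee_pos: [488.9, 14.9, 32.4]
eef_rot: [-90.1, -1.9, 14.5]
ft_force: [0.1, 4.6, 0.1]
width: 93.8
```

```bash
python3 s.py 82 -27 31
python3 - <<'E'
import cv2,numpy as np
from cell import grab_frame
out=[]
for n,(x,y) in(('top',(240,158)),('side',(226,225))):
    im=np.mean([grab_frame(n).astype(float) for _ in range(4)],0).astype(np.uint8); cv2.imwrite(f'raw1_{n}.png',im)
    out.append(cv2.resize(im[y:y+47,x:x+44],None,fx=9,fy=9,interpolation=2))
cv2.imwrite('pics/f.png',np.hstack(out))
E
```

```text
t 5.45 cradle [ 80.4 -25.9  32.4] rot [-90.13  -1.91  14.47] Fcradle [-4.5  1.2  0.1] w 93.8
tool delta cm [-0.11  0.13 -0.16] turn 0.007
```

View pics/f.png

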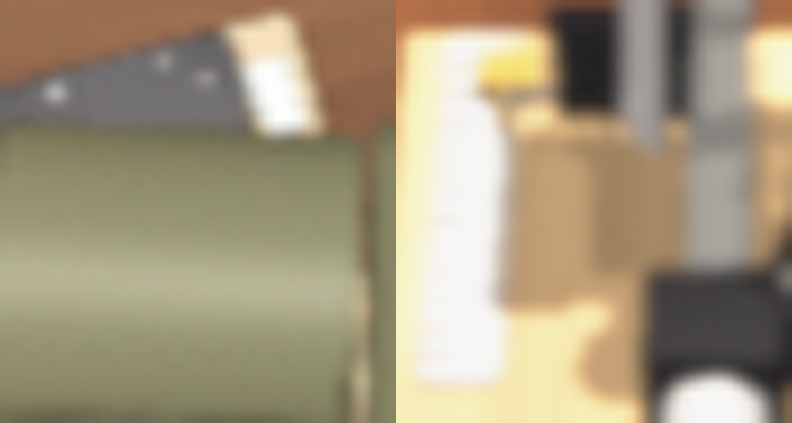

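Run:
```python
from h import *
for f in('raw_side.png','raw1_side.png'):
    g=cv2.cvtColor(cv2.imread(f),cv2.COLOR_BGR2GRAY);print(f)
    for c in(237,238,239,240,241,244,245,246,247): print(c,g[222:256,c].tolist())
p=np.load('pose.npy')
for nm,q in dict(tabbot_face=(55,46,26),tabtop_face=(55,46,72),tabtop_back=(65,46,72),pointer=(60,62,34),pointertip=(60,67,34),fin_ft=(97,66,26),fin_fb=(97,66,14)).items(): print(nm,proj('side',T(p,q)).round(2),proj('top',T(p,q)).round(2))
```

```text
raw_side.png
237 [107, 106, 105, 105, 105, 120, 178, 226, 229, 219, 212, 201, 183, 173, 182, 192, 192, 204, 228, 240, 242, 241, 237, 226, 229, 238, 241, 240, 232, 229, 236, 239, 239, 237]
238 [106, 106, 105, 105, 105, 119, 175, 223, 226, 217, 211, 201, 181, 167, 171, 177, 178, 192, 218, 232, 237, 236, 229, 213, 211, 225, 233, 232, 223, 217, 224, 229, 230, 227]
239 [106, 106, 105, 104, 104, 118, 171, 219, 222, 215, 209, 197, 167, 143, 155, 182, 196, 206, 218, 224, 227, 226, 221, 204, 198, 212, 220, 222, 212, 200, 210, 220, 222, 222]
240 [106, 105, 104, 103, 104, 117, 166, 213, 219, 214, 211, 201, 166, 133, 148, 186, 204, 210, 215, 218, 220, 221, 216, 198, 194, 210, 218, 218, 204, 186, 193, 211, 219, 221]
241 [105, 106, 105, 104, 105, 117, 163, 210, 219, 215, 212, 204, 174, 135, 135, 165, 181, 187, 193, 201, 208, 212, 204, 182, 184, 206, 216, 216, 200, 175, 175, 198, 217, 222]
244 [107, 108, 108, 109, 111, 122, 169, 215, 225, 226, 225, 218, 189, 127, 77, 56, 45, 41, 43, 47, 49, 52, 49, 48, 62, 103, 157, 183, 163, 140, 149, 181, 214, 223]
245 [109, 109, 109, 110, 112, 122, 170, 215, 226
[... 1599 characters left out ...]
, 165, 165, 165, 165, 165, 164, 165, 165, 165, 164, 164]
246 [106, 115, 107, 77, 49, 42, 39, 35, 36, 35, 35, 36, 35, 37, 49, 94, 145, 167, 154, 143, 150, 158, 161, 162, 162, 162, 161, 161, 161, 161, 161, 162, 162, 164]
247 [89, 109, 106, 77, 49, 41, 39, 35, 35, 34, 36, 35, 34, 35, 49, 93, 145, 167, 154, 141, 142, 148, 151, 152, 152, 152, 152, 152, 152, 152, 151, 151, 153, 158]
tabbot_face [[245.48 247.85]] [[246.65 184.96]]
tabtop_face [[244.46 236.4 ]] [[245.35 180.93]]
tabtop_back [[244.66 233.44]] [[249.16 179.93]]
pointer [[239.3  244.45]] [[246.75 178.1 ]]
pointertip [[237.4  244.46]] [[246.28 176.32]]
fin_ft [[238.84 235.77]] [[260.03 173.9 ]]
fin_fb [[239.14 238.67]] [[260.19 175.01]]
```

Run:
```python
from h import *
g=cv2.cvtColor(cv2.imread('raw_top.png'),cv2.COLOR_BGR2GRAY)
for r in range(171,194): print(r,g[r,240:271].tolist())
p=np.load('pose.npy')
for nm,q in dict(tabmid51=(60,51,72),tabmid30=(60,30,72),tabmid12=(60,12,72),pointer60=(60,60,34),ptip=(60,67,34),legend=(96,0,59),legend_b=(96,0,50),board=(140,80,12),fin94=(94,66,26),fin98=(98,66,26)).items(): print(nm,proj('top',T(p,q)).round(2))
for d in(31,33,35,37): print(d,proj('side',T(p,(55+d,46,26))).round(2),proj('side',T(p,(60+d,63,34))).round(2))
```

```text
171 [219, 218, 221, 225, 224, 215, 219, 234, 233, 224, 227, 235, 227, 221, 236, 240, 238, 236, 239, 239, 237, 236, 229, 215, 200, 189, 191, 203, 209, 220, 232]
172 [228, 224, 226, 236, 236, 226, 222, 237, 238, 227, 224, 236, 238, 236, 240, 241, 241, 241, 237, 229, 221, 215, 208, 204, 195, 186, 192, 205, 211, 215, 212]
173 [236, 229, 222, 232, 237, 224, 217, 235, 241, 238, 237, 240, 241, 241, 241, 241, 241, 239, 227, 207, 200, 182, 159, 155, 176, 199, 206, 206, 202, 201, 198]
174 [236, 236, 226, 226, 235, 230, 226, 238, 241, 241, 241, 241, 241, 241, 241, 241, 241, 239, 221, 182, 160, 155, 155, 151, 169, 195, 201, 188, 169, 171, 190]
175 [238, 241, 238, 237, 240, 237, 235, 239, 241, 241, 241, 241, 241, 241, 241, 238, 236, 234, 223, 200, 180, 175, 183, 180, 162, 156, 159, 163, 165, 178, 197]
176 [240, 241, 241, 241, 240, 235, 230, 235, 240, 242, 241, 238, 234, 233, 231, 225, 216, 212, 205, 200, 197, 196, 198, 196, 186, 174, 180, 192, 196, 200, 204]
177 [241, 241, 241, 241, 240, 233, 223, 225, 232, 235, 233, 224, 209, 202, 201, 203, 201, 200, 198, 199, 200, 201, 202, 203, 202, 200, 202, 
[... 2269 characters left out ...]
09, 206, 190, 160, 133, 103, 94, 114, 167, 207, 216, 215, 212, 213, 215, 212, 195, 166, 147, 136, 150, 190, 215, 218, 216, 215, 214]
193 [209, 209, 210, 211, 212, 211, 197, 167, 138, 106, 91, 99, 139, 187, 211, 210, 204, 205, 209, 198, 152, 104, 86, 82, 112, 174, 209, 214, 212, 212, 211]
tabmid51 [[246.76 178.58]]
tabmid30 [[248.84 186.38]]
tabmid12 [[250.63 193.1 ]]
pointer60 [[246.94 178.81]]
ptip [[246.28 176.32]]
legend [[265.75 194.96]]
legend_b [[265.83 195.65]]
board [[274.21 166.36]]
fin94 [[258.94 174.18]]
fin98 [[260.39 173.8 ]]
31 [[246.05 238.86]] [[239.62 235.51]]
33 [[246.09 238.29]] [[239.67 234.94]]
35 [[246.13 237.72]] [[239.71 234.38]]
37 [[246.16 237.16]] [[239.76 233.81]]
```

Measured against the pointer in both views, the fin's front face is about 34.5 mm out from the starting pointer. The tab-edge shift puts the current travel at about 34.5 mm, so the leg is essentially at the mark. I'll start closing the jaws, keeping the +y finger near the leg.

Emit:
drive_tool:
  rows:
    - {"linear": [-0.2, 0, 0], "turn": 0, "gripper": 0.75}
    - {"linear": [0, 0, 0], "turn": 0, "gripper": 0.75}
    - {"linear": [0, 0, 0], "turn": 0, "gripper": 0.75}
  force: 25

```text
time_s: 6.15
ee_pos: [488.3, 15.0, 32.4]
eef_rot: [-90.2, -2.1, 14.5]
ft_force: [5.4, 5.2, -5.4]
width: 82.3
```

```bash
python3 s.py 81 -28 31
```

```text
t 6.15 cradle [ 80.2 -26.6  32.4] rot [-90.16  -2.11  14.48] Fcradle [-3.7  6.5 -5.4] w 82.3
tool delta cm [-0.15  0.13 -0.08] turn 0.007
```

Emit:
drive_tool:
  rows:
    - {"linear": [0.35, 0, 0], "turn": 0, "gripper": 0.6}
    - {"linear": [0.35, 0, 0], "turn": 0, "gripper": 0.45}
    - {"linear": [0.35, 0, 0], "turn": 0, "gripper": 0.3}
    - {"linear": [0, 0, 0], "turn": 0, "gripper": 0.3}

```text
time_s: 6.55
ee_pos: [498.5, 17.8, 32.5]
eef_rot: [-90.1, -2.0, 14.5]
ft_force: [0.0, 4.0, 0.2]
width: 61.2
```

```bash
python3 s.py 81 -18 31; python3 -c "
import cv2
from cell import grab_frame
im=grab_frame('side');cv2.imwrite('raw2_side.png',im)
g=cv2.cvtColor(im,cv2.COLOR_BGR2GRAY)
for c in (245,246,247):print(g[228:242,c].tolist())
cv2.imwrite('pics/g.png',cv2.resize(im[210:285,205:305],(800,600),interpolation=2))"
```

```text
t 6.55 cradle [ 80.  -16.   32.5] rot [-90.14  -2.    14.48] Fcradle [-3.8  1.   0.2] w 61.2
tool delta cm [-0.2   0.15 -0.1 ] turn 0.007
[42, 40, 40, 43, 43, 45, 45, 45, 55, 86, 145, 184, 170, 147]
[41, 37, 36, 35, 34, 38, 37, 36, 42, 75, 139, 180, 167, 143]
[39, 36, 35, 37, 34, 34, 37, 36, 41, 73, 136, 176, 165, 141]
```

View pics/g.png

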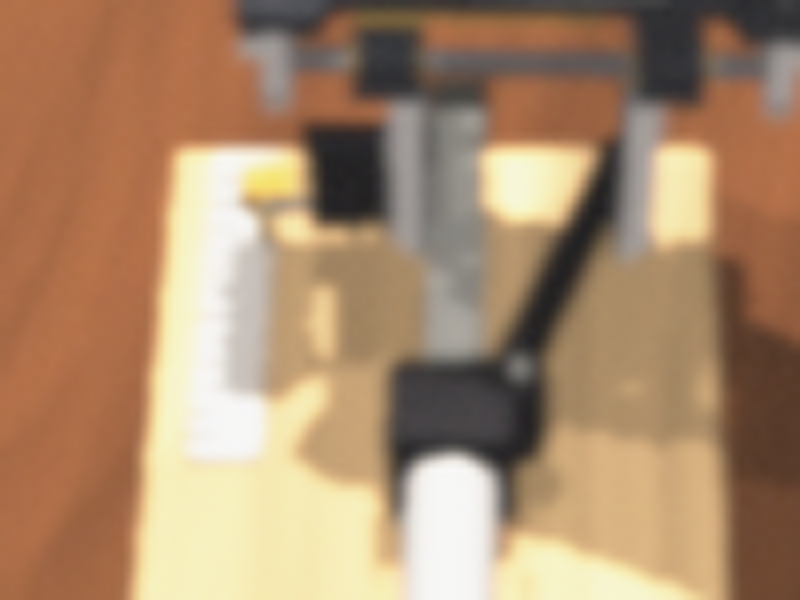

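The side view shows the +y finger at (405,180) beside the leg and right behind the tab. The other finger, at (640,190), is just outside the lever, and the pointer line at (290,205) is over the clip front. I'll nudge out about 1 mm and keep closing.

Emit:
drive_tool:
  rows:
    - {"linear": [0, 0, -0.15], "turn": 0, "gripper": 0.3}
    - {"linear": [0.35, 0, 0], "turn": 0, "gripper": 0.15}
    - {"linear": [0.35, 0, 0], "turn": 0, "gripper": 0}
    - {"linear": [0.35, 0, 0], "turn": 0, "gripper": -0.15}
    - {"linear": [0, 0, 0], "turn": 0, "gripper": -0.15}

```text
time_s: 7.1
ee_pos: [508.9, 19.1, 32.7]
eef_rot: [-90.1, -2.0, 14.5]
ft_force: [3.7, 4.6, -3.5]
width: 40.4
```

```bash
python3 s.py 81 -8 31; python3 -c "
import cv2
from cell import grab_frame
im=grab_frame('side')
g=cv2.cvtColor(im,cv2.COLOR_BGR2GRAY)
for c in (245,246,247):print(g[228:242,c].tolist())"
```

```text
t 7.1 cradle [81.2 -5.5 32.7] rot [-90.11  -1.98  14.46] Fcradle [-3.6  4.7 -3.5] w 40.4
tool delta cm [-0.25  0.16  0.03] turn 0.007
[38, 43, 42, 42, 45, 45, 45, 44, 62, 115, 171, 188, 166, 141]
[37, 34, 36, 35, 37, 37, 32, 36, 57, 109, 162, 174, 155, 139]
[36, 35, 37, 37, 36, 36, 32, 35, 56, 108, 151, 158, 146, 138]
```

Emit:
drive_tool:
  rows:
    - {"linear": [0.3, 0, 0], "turn": 0, "gripper": -0.28}
    - {"linear": [0.3, 0, 0], "turn": 0, "gripper": -0.4}
    - {"linear": [0.1, 0, 0], "turn": 0, "gripper": -0.5}
    - {"linear": [0, 0, 0], "turn": 0, "gripper": -0.5}

```text
time_s: 7.55
ee_pos: [515.5, 20.8, 32.7]
eef_rot: [-90.1, -1.9, 14.5]
ft_force: [-3.6, 2.3, 3.2]
width: 26.7
```

```bash
python3 s.py 81 1 31; python3 -c "
import cv2
from cell import grab_frame
im=grab_frame('side')
g=cv2.cvtColor(im,cv2.COLOR_BGR2GRAY)
for c in (245,246,247):print(g[228:242,c].tolist())
cv2.imwrite('pics/h.png',cv2.resize(im[210:285,205:305],(800,600),interpolation=2))"
```

```text
t 7.55 cradle [81.2  1.2 32.7] rot [-90.1   -1.89  14.46] Fcradle [-3.1 -2.9  3.2] w 26.7
tool delta cm [-0.03  0.17  0.02] turn 0.007
[39, 42, 44, 45, 45, 44, 42, 46, 64, 115, 172, 189, 165, 142]
[38, 34, 38, 35, 36, 36, 35, 37, 54, 105, 157, 171, 155, 140]
[36, 35, 37, 37, 34, 37, 36, 34, 48, 92, 133, 148, 144, 138]
```

View pics/h.png

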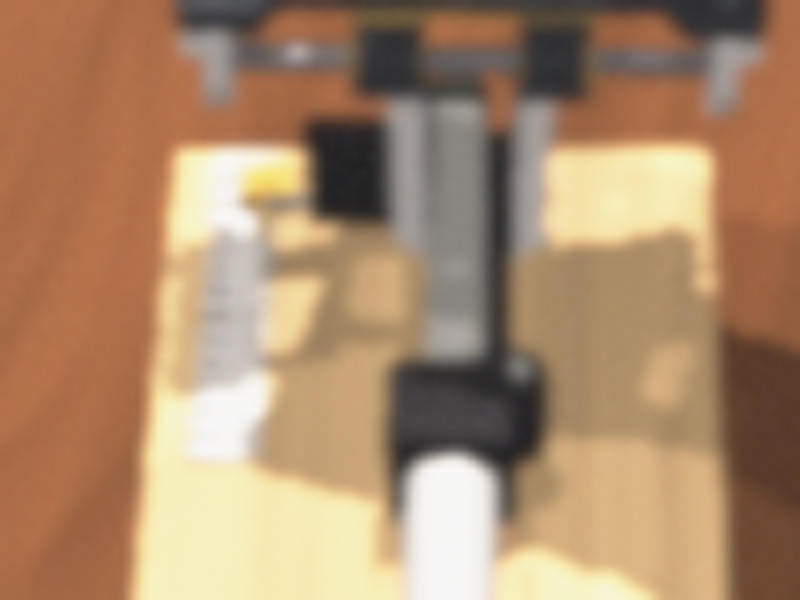

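The lever now lies flat along the leg at (500,250), the jaw width is 26.7 mm against 27 expected, and the pointer at (285,205) is over the clip front. I'll firm up the grip and check that it holds.

Emit:
drive_tool:
  rows:
    - {"linear": [0, 0, 0], "turn": 0, "gripper": -1}
    - {"linear": [0, 0, 0], "turn": 0, "gripper": -1}
    - {"linear": [0, 0, 0], "turn": 0, "gripper": -1}
    - {"linear": [0, 0, 0], "turn": 0, "gripper": -1}
    - {"linear": [0, 0, 0], "turn": 0, "gripper": -1}
  force: 30

```text
time_s: 8.1
ee_pos: [515.5, 20.8, 32.7]
eef_rot: [-90.1, -1.9, 14.5]
ft_force: [-1.4, 2.8, -0.0]
width: 26.1
```

```bash
python3 s.py 81 1 31
python3 - <<'E'
import cv2,numpy as np
from cell import grab_frame
im=np.mean([grab_frame('side').astype(float) for _ in range(4)],0).astype(np.uint8)
cv2.imwrite('raw3_side.png',im)
g=cv2.cvtColor(im,cv2.COLOR_BGR2GRAY)
for c in (237,238,239,240,241,245,246,247):print(c,g[228:245,c].tolist())
cv2.imwrite('pics/i.png',cv2.resize(im[222:252,228:268],(800,600),interpolation=2))
E
python3 s.py
```

```text
t 8.1 cradle [81.2  1.3 32.7] rot [-90.11  -1.92  14.46] Fcradle [-3.  -0.7 -0. ] w 26.1
tool delta cm [-0.03  0.17  0.02] turn 0.007
237 [197, 237, 238, 228, 219, 204, 173, 153, 171, 193, 195, 185, 179, 176, 174, 174, 177]
238 [193, 235, 236, 225, 216, 200, 169, 148, 157, 172, 178, 180, 175, 163, 155, 153, 163]
239 [189, 231, 233, 224, 216, 201, 167, 144, 156, 182, 196, 199, 188, 161, 141, 140, 158]
240 [182, 225, 229, 224, 219, 207, 172, 145, 163, 196, 211, 212, 198, 163, 138, 136, 162]
241 [170, 216, 223, 218, 215, 204, 173, 151, 173, 204, 215, 215, 199, 163, 137, 137, 165]
245 [39, 41, 43, 43, 45, 45, 44, 45, 63, 115, 171, 188, 166, 141, 135, 137, 151]
246 [37, 35, 36, 35, 35, 36, 36, 37, 53, 104, 155, 172, 155, 139, 136, 136, 141]
247 [37, 35, 36, 36, 35, 35, 35, 37, 50, 90, 133, 148, 143, 138, 138, 139, 141]
t 8.3 cradle [81.2  1.2 32.7] rot [-90.11  -1.92  14.46] Fcradle [-4.6 -0.2  0.3] w 26.2
```

View pics/i.png

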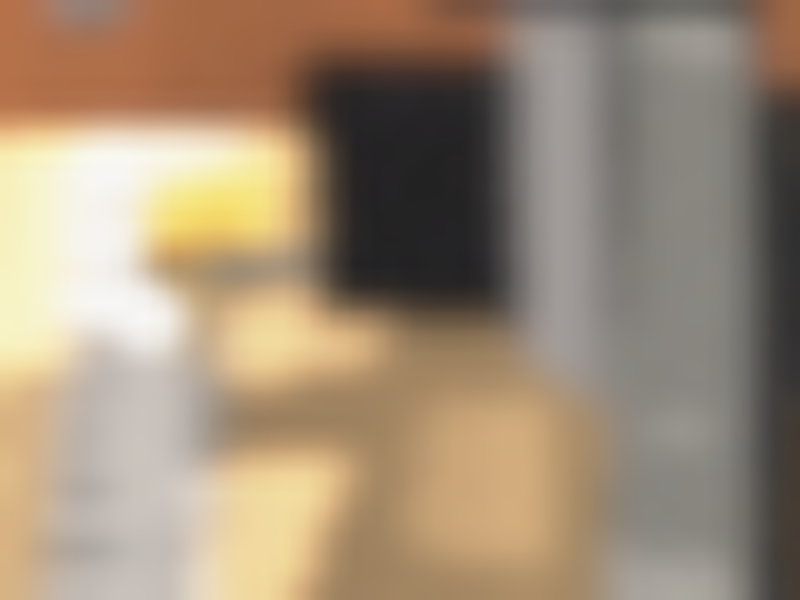

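The pointer at (262,265) sits just over the fin, with the fin's front face showing right below it at (185,290). The tab-edge shift gives about 35.8 mm of travel against a fin front at 33.5–34.5 mm, so I'll ease back 1 mm with the grip held.

Emit:
drive_tool:
  rows:
    - {"linear": [0, 0, 0.1], "turn": 0, "gripper": -1}
    - {"linear": [0, 0, 0], "turn": 0, "gripper": -1}
    - {"linear": [0, 0, 0], "turn": 0, "gripper": -1}

```text
time_s: 8.6
ee_pos: [515.5, 20.8, 32.7]
eef_rot: [-90.2, -1.9, 14.5]
ft_force: [0.5, 3.2, 0.4]
width: 26.2
```

```bash
python3 s.py
python3 - <<'E'
import cv2,numpy as np
from cell import grab_frame
g=cv2.cvtColor(np.mean([grab_frame('side').astype(float) for _ in range(4)],0).astype(np.uint8),cv2.COLOR_BGR2GRAY)
for c in (238,240,245,246):print(c,g[228:245,c].tolist())
E
python3 s.py
```

```text
t 8.6 cradle [81.2  1.3 32.7] rot [-90.21  -1.93  14.47] Fcradle [-3.   1.3  0.4] w 26.2
238 [194, 235, 236, 225, 216, 200, 169, 149, 158, 172, 180, 181, 176, 163, 154, 153, 163]
240 [182, 225, 229, 224, 218, 207, 170, 144, 163, 196, 211, 212, 198, 164, 137, 137, 161]
245 [39, 42, 43, 44, 44, 46, 44, 45, 63, 116, 176, 194, 170, 142, 135, 137, 152]
246 [36, 35, 36, 36, 36, 36, 37, 36, 54, 108, 168, 187, 166, 141, 135, 136, 141]
t 8.8 cradle [81.2  1.3 32.7] rot [-90.21  -1.93  14.48] Fcradle [-1.6 -0.2  1.1] w 26.1
```

Emit:
drive_tool:
  rows:
    - {"linear": [0, 0, 0.2], "turn": 0, "gripper": -1}
    - {"linear": [0, 0, 0], "turn": 0, "gripper": -1}

```text
time_s: 9.0
ee_pos: [515.3, 21.5, 32.7]
eef_rot: [-90.4, -1.9, 14.5]
ft_force: [-1.0, 3.8, 0.9]
width: 26.3
```

```bash
python3 - <<'E'
import cv2,numpy as np
from cell import grab_frame
g=cv2.cvtColor(np.mean([grab_frame('side').astype(float) for _ in range(4)],0).astype(np.uint8),cv2.COLOR_BGR2GRAY)
for c in (238,240,245,246):print(c,g[228:245,c].tolist())
E
python3 s.py
```

```text
238 [194, 235, 236, 226, 217, 204, 178, 153, 156, 172, 181, 190, 194, 175, 158, 153, 159]
240 [182, 225, 229, 224, 219, 209, 176, 149, 166, 198, 212, 215, 205, 169, 140, 133, 145]
245 [40, 38, 42, 43, 44, 46, 45, 44, 56, 98, 154, 182, 164, 142, 135, 137, 149]
246 [39, 37, 35, 35, 36, 36, 36, 37, 46, 84, 135, 162, 153, 139, 136, 137, 141]
t 9.2 cradle [80.4  1.3 32.7] rot [-90.34  -1.94  14.51] Fcradle [ 1.8 -0.4 -0.1] w 26.1
```

Emit:
drive_tool:
  rows:
    - {"linear": [0, 0, 0], "turn": 0, "gripper": -1}
    - {"linear": [0, 0, 0], "turn": 0, "gripper": -1}
    - {"linear": [0, 0, 0], "turn": 0, "gripper": -1}

```text
time_s: 9.5
ee_pos: [515.3, 21.6, 32.7]
eef_rot: [-90.3, -1.9, 14.5]
ft_force: [0.7, -1.5, 0.2]
width: 26.1
```

```bash
python3 s.py; python3 -c "
from cell import order; print(order.close_job())"
```

```text
t 9.5 cradle [80.4  1.3 32.7] rot [-90.34  -1.94  14.51] Fcradle [1.6 0.3 0.2] w 26.1
the job is handed in; nothing more can be done
None
```

I drew the leg out with one finger behind the tab. With it at the mark, I closed the jaws so the other finger swung the lever flat against the leg. I handed the job in at 9.5 s, still gripping leg and lever with 30 N.

**Leg at the mark:** at the last check the leg was out by about 34.5 mm, from the tab-edge shift in the side view. The brass fin's front face is at about 33.5–34.5 mm. The pointer line itself read 1 mm or less further out. I trust the result to about 1–2 mm, since a pixel is about 2.5–3.5 mm and the arm hides the clip in the top view. When the lever closed, the leg was about 1 mm further out, at roughly 35.8 mm; I eased it back afterwards with the grip held.

**Lever closed:** the picture shows it flat along the leg. The jaw width is 26.1 mm against the expected 27 mm. I put the difference down to the tool's roughly 2° tilt and the squeeze, but did not check that.

**Hold:** pose and width were steady over the last rows, and every reported tool force was below about 10 N. I did not take a final picture of the cartons, bottles and tape roll. I never drove the arm into them, and no unexpected force showed up.

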